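# Re-ballast a robot's slide and lock it one hole further

## Robot

A 6-joint arm with a two-finger parallel gripper is mounted at the origin on the work surface. World frame = base frame: x ahead of the robot, y to its left, z up, the work surface at z = 0. Lengths are in mm, angles in rad, forces in N, time in s.
With the tool pointing down it reaches from about 350 to 775 mm from the base axis. Payload 7.3 kg.
Tool frame: the origin (TCP) lies on the front face of the gripper's body, between the roots of the fingers; the fingertips stand 66 mm ahead of it and the grasp point (between the pads) lies 47 mm ahead of it (bot.tcp_to_grasp is the z of the grasp point in the tool frame, in mm); z points along the fingers, y is the direction in which the jaws open and shut (so a half turn about z gives the same grasp; the last joint's range is limited). The gripper opens to 92 mm and grips with 3 to 60 N. Pads are 19 mm wide; open, the fingers measure 130 mm over their backs; the gripper's body (75 mm by 190 mm) begins 47 mm behind the grasp point.
Start: joints at [-1.435, 0.342, 1.524, -0, 1.275, -0.146], TCP at [146.016, -504.299, 292.241] pointing down, gripper open.
Joint ranges: [-2.53, 2.53], [-0.77, 2.02], [0.04, 2.7], [-1, 4.14], [0.28, 2.66], [-3.11, 3.11]. Speed limits (rad/s): [2.57, 2.57, 3.14, 3.14, 3.14, 3.14].

## Interface

Orientations are given as [roll, pitch, yaw] about the fixed x, y, z axes, in that order (R = Rz(yaw) Ry(pitch) Rx(roll)).
In Python, from plant import bot gives the robot as it stands.
- The arm moves only by the tool carry_out, never from a script. Its argument "deltas" is a list that holds one entry, the list of rows, each a list of 4 numbers: the shift along the tool's x, y, z in mm, then the turn about the tool's z in units of 5 degrees (1.0 is 5 degrees). A call has 1 to 20 rows; each row is the pose to reach, as a shift and turn from the pose commanded when the call began, along the tool's axes at that moment; what a row does not reach only later rows make up. A row lasts 1/10 s, in which the tool goes at most 50 mm and 8.59 degrees, less where a joint would pass 70% of its speed; a pose out of reach is approached as far as the arm can. A call with a gripper value outside its range is refused whole. "fingers" is the finger opening in mm, from 0 to 91.8, set as the call begins (left out, the last holds). The fingers move at their own pace and stop on an object; the grip force is fixed at half the most. Time passes only in rows, so rows that repeat a pose let the fingers close. It gives the time, the measured TCP pose, the force and the opening at its end, in the units of the state.
- bot.get_obs(): the state, without advancing time (a new reading comes with each control period).
- bot.capture(name): name is "scene" or "side" or "wrist"; returns (picture, depth): 384x512x3 uint8, blue, green, red; 384x512 float32, mm along the optical axis (not along the pixel's ray), 0 where there is no reading.
- bot.camera_model(name): a dict with "K" (3x3 intrinsics, pixels), "camera_from_world" (4x4, takes a point from world to camera coordinates). Camera axes: x right, y down, z forward; pixel columns grow to the right and rows downward; lengths in mm; the calibration is good to about 2 mm. A picture is of the moment at which its call begins: read the wrist's pose just before it. camera_model takes no time and is no camera call; for the wrist camera it gives the pose at the moment of the call.
- bot.close_job(): hands the job in, once; it reports no verdict.
The state is a dict: "time": time; "joint_positions": joint angles; "dq": joint speeds; "tau": joint torques, N m; "tool_pos": TCP position; "tcp_rot": TCP orientation; "contact_force": force on the tool from outside, world axes, zero at the start; "moment": the same for the moment, N m; "grip_width": finger opening in mm.
Only numpy, scipy, OpenCV 4.12 (cv2) and the standard library are available. Lean on these libraries where they do the work, as an engineer would, in place of code of your own. Each camera call takes 0.05 s, during which the arm holds its last target. There are 200 camera calls.

## Task

Drop the two steel ballast slugs, one into each pocket of the red carriage. Then pull up the orange plunger knob, slide the carriage along the rail to the next hole towards the blue end, let the pin into that hole, push the knob fully down and finish while still holding it pressed down there. Leave the rubber roller and everything else on the bench where it is.

Things in the scene. Friction and masses are not known exactly. Their poses are not given: they have to be found in the camera images.
- slug_a_center (a point): One of two identical bright steel slugs, plain upright cylinder 28 mm diameter, 60 mm tall, about 280 g; this point is its centre, 30 mm above its underside, z along its axis. It starts upright in the low black parts tray (210 x 160 mm, rim 14 mm high, floor 4 mm thick), in any of three places about 80 mm apart.
- slug_b_center (a point): The other steel slug, the same in every way; either slug may go in either pocket.
- pocket_near (a point): Centre of the mouth of the round pocket on the robot's side of the red carriage: 35 mm diameter with a 3 mm bevelled rim, 30 mm deep, flat floor, in a block 50 x 54 mm whose top face is level with this point (85 mm above the bench). Axes as the rail: y points along the rail to the blue end, x across it away from the robot, z up. It moves with the carriage. A seated slug stands 30 mm out of the pocket, its centre at this point.
- pocket_far (a point): Centre of the mouth of the like pocket on the far side of the rail, 130 mm from the near one; the same size and axes.
- knob: Orange plunger knob on top of the carriage half-way between the two pockets: upright cylinder 28 mm diameter, 24 mm tall; the origin is its centre. It does not turn. Its centre is 32 mm above the carriage's top face when the plunger is fully down, 37 mm at rest. Below it a steel bush of 26 mm diameter stands 12 mm above that face. Axes as the rail.
- plunger (a joint): Height of the plunger with its knob and 10 mm pin, in m: 0 fully down (pin 12 mm deep in the hole), 0.020 the upper stop. A spring (0.8 N per mm) keeps it at 0.005 when left alone, so it stays fully down only while pressed (4 N). The pin is clear of the hole above 0.012; pulling it there takes about 7 N. Between holes the pin rides on the rail.
- carriage (a joint): Place of the carriage along the rail, in m: 0 at the start (pin in the hole there), growing towards the blue end. Locking holes 13 mm wide lie every 40 mm, so the next one towards the blue end is at 0.040. It slides with about 3 N of friction when the pin is out.
- blue_end (a point): Middle of the top edge of the blue end cap of the rail (the other cap is grey). The rail is a fixed perforated aluminium bar 40 mm wide, 314 mm long with caps, its top face 76 mm above the bench; axes as the rail, y pointing out of this end. The carriage starts at the middle of the rail, 157 mm from here.
- roller: Black rubber roller, 28 mm diameter, 40 mm tall, standing in the same tray; not to be moved. Origin under its centre.
- screwdriver: Yellow-handled screwdriver on the bench, 190 mm; bystander.
- wrench: Steel wrench on the bench, 160 mm; bystander.
- wheel: Green wheel lying flat, 100 mm diameter; bystander.
- motor: Black motor with a green band, 75 x 42 x 40 mm; bystander.
- bottle: Clear bottle with an orange cap, 115 mm tall; bystander.
Mind the look-alikes: they are no part of the job. Leave any purple look-alike of the part that bears slug_b_center alone. Leave any pink look-alike of the part that bears slug_a_center alone.

How it is judged:
By the outcome, as a careful person would: the job done as asked, in the order asked, and still so for the second after the job is handed in, while the arm keeps its last pose, push and grip.
It also fails if it takes over 72 s, if anything falls off the work surface, if the arm or the gripper's body presses on something with over 40 N, if the wrist force passes 120 N, or if a joint passes its speed limit or range.

## Working session

There is one attempt and no reset: what is moved stays moved. The work goes in short steps, Python scripts to look and compute and a tool call to move; the robot and the scene stay as the last step left them, time stands still between calls to the robot, and variables do not carry over. Pictures are saved under pics/ and viewed, about 8 in all and at most 12, crops included, and the job is handed in when it is done.

Besides the shell and the picture viewer there is one more tool, called by a JSON object that holds its "name" and its "arguments", one argument or row to a line. carry_out: Moves the arm, as the interface text tells. Its arguments: {"type":"object","properties":{"deltas":{"type":"array","items":{"type":"array","items":{"type":"array","items":{"type":"number"}}}},"fingers":{"type":"number"}},"required":["deltas"]}

```bash
mkdir -p pics; ls; cat > h.py <<'E'
import numpy as np, cv2
from plant import bot
def cam(n):
    m=bot.camera_model(n); return np.array(m["K"]),np.array(m["camera_from_world"])
def world(n,u,v,d,m=None):
    K,T=m or cam(n); p=np.linalg.inv(K)@np.array([u,v,1.])*d
    return T[:3,:3].T@(p-T[:3,3])
def plane(n,u,v,z,m=None):
    K,T=m or cam(n); R=T[:3,:3]; c=-R.T@T[:3,3]; r=R.T@np.linalg.inv(K)@np.array([u,v,1.])
    return c+r*(z-c[2])/r[2]
def cloud(n,dep,m=None):
    K,T=m or cam(n); v,u=np.mgrid[:384,:512]; p=np.stack([u,v,np.ones_like(u)],-1)@np.linalg.inv(K).T*dep[...,None]
    return (p-T[:3,3])@T[:3,:3]
E
python3 - <<'E'
from h import *
o=bot.get_obs(); print(o)
ims=[]
for n in("scene","side","wrist"):
    m=cam(n); p,d=bot.capture(n); np.savez(f"c_{n}.npz",p=p,d=d,K=m[0],T=m[1]); cv2.imwrite(f"pics/{n}0.png",p); print(n,m)
E
```

```text
pics
{'time': 0.0, 'joint_positions': array([-1.43496396e+00,  3.42705627e-01,  1.52501847e+00,  9.30606324e-06,
        1.27536722e+00, -1.46005708e-01]), 'dq': array([ 4.54132021e-04, -3.84919626e-04, -5.56187049e-04,  7.65850080e-04,
       -8.28998168e-05, -1.86862380e-04]), 'tau': array([ 2.15792687e-03, -4.31243241e+01, -2.44216830e+01,  7.19082006e-02,
        5.59119531e-02, -1.11257125e-04]), 'tool_pos': array([ 145.99337187, -503.97918196,  291.55324222]), 'tcp_rot': array([-3.14011123e+00, -2.26841649e-04,  2.81835195e-01]), 'contact_force': array([-0.46350468,  0.1677774 ,  0.75359553]), 'moment': array([ 0.01911644, -0.04378955,  0.00973241]), 'grip_width': 91.84682831550735}
scene (array([[411.63712073,   0.        , 244.94775894],
       [  0.        , 411.63712073, 187.65356456],
       [  0.        ,   0.        ,   1.        ]]), array([[-8.50286255e-01,  5.26317602e-01,  1.75108458e-03,
         4.37786011e+02],
       [ 2.82467702e-01,  4.59139638e-01, -8.42260524e-01,
        -7.64590856e+01],
       [-4.44100532e-01, -7.15667922e-01, -5.39067847e-01,
         1.
[... 408 characters left out ...]
        1.85683392e+02],
       [ 2.07841311e-01, -6.42532192e-01, -7.37532625e-01,
         1.28407740e+03],
       [ 0.00000000e+00,  0.00000000e+00,  0.00000000e+00,
         1.00000000e+00]]))
wrist (array([[323.0848115 ,   0.        , 256.41364019],
       [  0.        , 323.0848115 , 196.67274251],
       [  0.        ,   0.        ,   1.        ]]), array([[ 2.76696618e-01, -9.60956928e-01, -8.74488050e-04,
        -5.24450637e+02],
       [-9.27641989e-01, -2.67341280e-01,  2.60785314e-01,
        -3.23240092e+01],
       [-2.50837241e-01, -7.13472027e-02, -9.65396424e-01,
         3.89928997e+02],
       [ 0.00000000e+00,  0.00000000e+00,  0.00000000e+00,
         1.00000000e+00]]))
```

View pics/scene0.png

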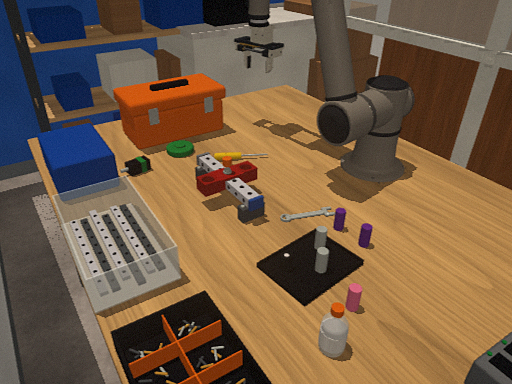

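View pics/side0.png

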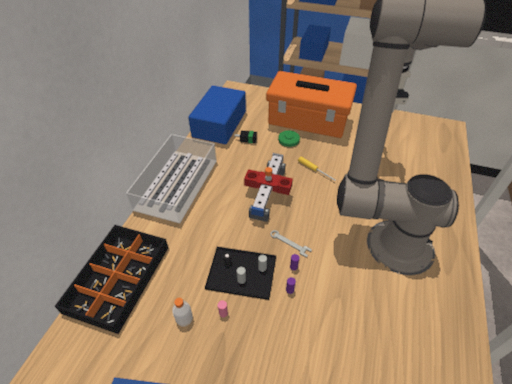

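Scene view: two bright slugs in the black tray at about (320,237) and (322,260), the roller at (287,255), and the red carriage at (228,178) with its blue cap at (252,207). The purple and pink look-alikes stand outside the tray. Side view agrees: slugs at (263,263) and (241,274), knob at (268,172), blue cap at (260,212).

```bash
python3 - <<'E'
from h import *
for n in("scene","side"):
    f=np.load(f"c_{n}.npz"); m=(f["K"],f["T"]); C=cloud(n,f["d"],m); hsv=cv2.cvtColor(f["p"],cv2.COLOR_BGR2HSV); H,S,V=cv2.split(hsv)
    z=C[...,2]; X=C[...,0]; Y=C[...,1]
    ok=(f["d"]>0)&(X>200)&(X<800)&(abs(Y)<600)
    def st(name,mk):
        k,l,s,c=cv2.connectedComponentsWithStats(mk.astype(np.uint8))
        for i in range(1,k):
            if s[i,4]>6:
                P=C[l==i]; print(n,name,s[i,4],c[i].round(),np.median(P,0).round(1),P.min(0).round(),P.max(0).round())
    box={"scene":(slice(140,310),slice(185,380)),"side":(slice(140,330),slice(200,310))}[n]
    b=np.zeros(z.shape,bool); b[box]=1; b&=ok
    st("tall60",b&(z>57)&(z<72)&(S<70)&(V>60))
    st("red",b&((H<4)|(H>174))&(S>150)&(z>78)&(z<92))
    st("orange",b&(H>=4)&(H<14)&(S>150)&(z>112))
    st("blue",b&(H>105)&(H<130)&(S>70)&(z>60)&(V>50))
    st("railtop",b&(z>70)&(z<82)&(S<70)&(V>80))
    st("roller",b&(z>30)&(z<48)&(V<70))
    st("dark tray", b&(V<45)&(z<20)&(z>-3))
E
```

```text
scene tall60 37 [202. 164.] [ 542.1 -209.8   64.4] [ 540. -246.   58.] [ 548. -181.   72.]
scene tall60 8 [209. 170.] [ 540.8 -168.7   65.2] [ 540. -175.   57.] [ 542. -155.   71.]
scene tall60 90 [237. 194.] [536.1  -4.3  65.2] [534. -73.  58.] [539.  53.  72.]
scene tall60 81 [321. 230.] [440.6 239.6  63.6] [424. 225.  57.] [453. 250.  67.]
scene tall60 97 [322. 251.] [492.3 302.6  63.7] [476. 286.  57.] [504. 316.  67.]
scene red 433 [225. 173.] [535.2 -91.8  85.5] [ 428. -126.   78.] [610. -65.  89.]
scene orange 87 [226. 161.] [522.8 -89.1 128.9] [ 508. -107.  112.] [535. -81. 136.]
scene orange 83 [337. 306.] [610.1 473.1 115. ] [599. 464. 112.] [623. 484. 118.]
scene blue 109 [255. 200.] [517.1  57.4  73.2] [495.  48.  60.] [538.  62.  84.]
scene railtop 232 [210. 161.] [ 526.6 -196.6   76.8] [ 501. -254.   70.] [ 544. -140.   81.]
scene railtop 320 [242. 189.] [521.5  -7.9  76.4] [497. -69.  70.] [539.  52.  80.]
scene roller 48 [200. 171.] [ 552.  -212.8   38.1] [ 530. -236.   30.] [ 560. -208.   47.]
scene roller 13 [261. 206.] [493.   45.5  38.2] [481.  42.  31.] [505.  59
[... 1578 characters left out ...]
  82.]
side railtop 36 [207. 162.] [ 783.  -118.3   75.2] [ 781. -200.   71.] [786. -51.  82.]
side railtop 164 [276. 162.] [ 514.6 -200.5   76.2] [ 497. -253.   70.] [ 540. -139.   81.]
side railtop 253 [262. 196.] [512.7  -8.1  75.7] [493. -70.  70.] [534.  50.  82.]
side roller 13 [282. 169.] [ 490.7 -209.9   37.6] [ 482. -217.   30.] [ 499. -206.   46.]
side roller 17 [266. 215.] [480.6  44.5  39.7] [475.  36.  33.] [490.  55.  47.]
side roller 44 [227. 258.] [549.9 261.   41.7] [541. 241.  30.] [567. 269.  47.]
side dark tray 14 [244. 140.] [ 712.7 -361.6   12.8] [ 694. -367.    8.] [ 729. -358.   17.]
side dark tray 2112 [240. 274.] [502.4 283.5   4. ] [385. 185.  -3.] [609. 368.  20.]
```

{"name": "carry_out", "arguments": {
  "deltas": [
    [[40,-27,0,0.3],[80,-54,0,0.6],[120,-81,0,0.9],[160,-108,0,1.2],[200,-135,0,1.5],[240,-162,0,1.8],[280,-190,0,2.1],[320,-217,0,2.4],[360,-244,0,2.6],[400,-271,0,2.9],[430,-292,0,3.1],[445,-302,0,3.23],[445,-302,0,3.23],[445,-302,0,3.23],[445,-302,0,3.23]]
  ]
}}

```text
time: 1.65
tool_pos: [488.9, -91.2, 292.1]
tcp_rot: [3.141, 0.001, -0.001]
contact_force: [0.1, 0.2, -0.4]
grip_width: 91.6
```

```bash
python3 - <<'E'
from h import *
o=bot.get_obs(); print(o["time"],o["tool_pos"],o["tcp_rot"],o["dq"].round(3))
m=cam("wrist"); p,d=bot.capture("wrist"); np.savez("c_w1.npz",p=p,d=d,K=m[0],T=m[1]); cv2.imwrite("pics/w1.png",p)
C=cloud("wrist",d,m); H,S,V=cv2.split(cv2.cvtColor(p,cv2.COLOR_BGR2HSV)); z=C[...,2]
r=((H<6)|(H>172))&(S>130)&(z>80)&(z<90)
print("red",r.sum(),C[r].min(0),C[r].max(0))
P=C[r][:,:2].astype(np.float32); print(cv2.minAreaRect(P))
k=(H>=3)&(H<16)&(S>150)&(z>126)&(z<140); print("knob",k.sum(),cv2.minEnclosingCircle(C[k][:,:2].astype(np.float32)),np.median(z[k]))
a=(S<60)&(z>72)&(z<80)&(V>80); print("rail",cv2.minAreaRect(C[a][:,:2].astype(np.float32)))
b=(H>105)&(H<130)&(S>80)&(z>70)&(z<80); print("blue",b.sum(),C[b].min(0) if b.any() else 0,C[b].max(0) if b.any() else 0)
E
```

```text
1.65 [488.8853732  -91.21967192 292.07320998] [ 3.14136665e+00  6.33789807e-04 -8.82905104e-04] [-0.007 -0.005 -0.     0.002 -0.001  0.004]
red 8502 [ 426.94236255 -126.4805175    80.01398683] [607.69100361 -65.94641435  88.15973331]
((517.4920043945312, -96.64129638671875), (179.8824462890625, 59.55176544189453), 1.513180136680603)
knob 966 ((517.9163818359375, -96.45777893066406), 13.910502433776855) 133.23760494760626
rail ((519.0026245117188, -97.13725280761719), (44.46151351928711, 313.00567626953125), 1.1155191659927368)
blue 567 [491.27621937 -51.72238339  70.35301705] [537.07998618  59.23592441  79.99698523]
```

View pics/w1.png

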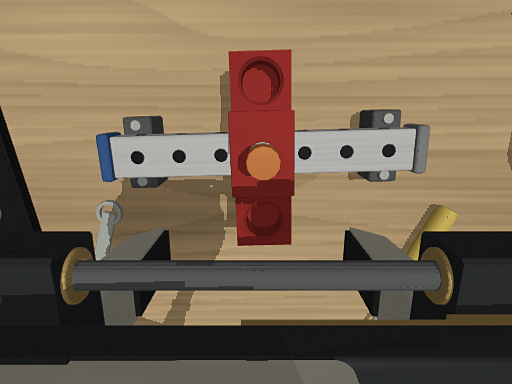

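The wrist view shows the carriage: far pocket at (261,82), near pocket at (265,217), knob at (263,162), blue cap on the left at (105,157). Next I'll fit the pocket mouths.

```bash
python3 - <<'E'
from h import *
f=np.load("c_w1.npz"); m=(f["K"],f["T"]); d=f["d"]; C=cloud("w",d,m); z=C[...,2]
top=((z>83.5)&(z<88)&(d>0)).astype(np.uint8); print("top z",np.median(z[r]) if (r:=(abs(z-85)<4)&(abs(C[...,0]-517)<90)&(abs(C[...,1]+97)<25)).any() else 0)
for thr in (82,83.5):
    low=((z<thr)&(d>0)).astype(np.uint8)
    for n,(u,v) in {"far":(261,82),"near":(265,217)}.items():
        k,l,s,c=cv2.connectedComponentsWithStats(low); i=l[v,u]; mk=(l==i).astype(np.uint8)
        print(n,s[i])
        cs,_=cv2.findContours(mk,cv2.RETR_EXTERNAL,cv2.CHAIN_APPROX_NONE)
        q=np.array([plane("w",a,b,thr+.5,m)[:2] for a,b in cs[0][:,0,:]],np.float32)
        print(n,thr,cv2.minEnclosingCircle(q), cv2.fitEllipse(q))
E
```

```text
top z 85.1621712506782
far [ 240   59   41   43 1307]
far 82 ((582.8157348632812, -94.9160385131836), 18.142520904541016) ((582.7872924804688, -94.99269104003906), (34.27738571166992, 34.565879821777344), 30.944087982177734)
near [246 204  37  33 922]
near 82 ((453.3020935058594, -98.59307098388672), 18.0495662689209) ((452.8772277832031, -98.28685760498047), (33.82350158691406, 34.2526969909668), 164.10122680664062)
far [ 239   57   44   48 1497]
far 83.5 ((582.463134765625, -94.91315460205078), 19.855527877807617) ((582.8363647460938, -94.97992706298828), (36.80118942260742, 37.022666931152344), 130.57046508789062)
near [ 244  202   40   36 1049]
near 83.5 ((452.53826904296875, -98.07920837402344), 19.630979537963867) ((453.2669677734375, -98.29857635498047), (35.97171401977539, 36.53910446166992), 168.89590454101562)
```

Pocket spacing is 129.8 mm (130 expected), the mid-point matches the knob, and rail yaw is about 1.45°. Now to the tray.

{"name": "carry_out", "arguments": {
  "deltas": [
    [[-5,-35,0,0],[-10,-75,0,-0.1],[-16,-115,0,-0.2],[-22,-155,0,-0.3],[-28,-195,0,-0.3],[-34,-235,0,-0.3],[-40,-275,0,-0.3],[-45,-315,0,-0.3],[-49,-350,0,-0.3],[-49,-363,0,-0.3],[-49,-363,0,-0.3],[-49,-363,0,-0.3],[-49,-363,0,-0.3]]
  ],
  "fingers": 50
}}

```text
time: 3.0
tool_pos: [440.9, 271.0, 292.2]
tcp_rot: [3.141, 0.0, 0.024]
contact_force: [-0.2, 0.5, -0.4]
grip_width: 49.7
```

```bash
python3 - <<'E'
from h import *
o=bot.get_obs(); print(o["time"],o["tool_pos"],o["tcp_rot"],o["grip_width"],o["joint_positions"].round(2))
m=cam("wrist"); p,d=bot.capture("wrist"); np.savez("c_w2.npz",p=p,d=d,K=m[0],T=m[1]); cv2.imwrite("pics/w2.png",p)
C=cloud("wrist",d,m); z=C[...,2]
for lo,hi in((61,67),(40,48)):
  k,l,s,c=cv2.connectedComponentsWithStats(((z>lo)&(z<hi)&(d>0)).astype(np.uint8))
  for i in range(1,k):
    if s[i,4]>60:
        P=C[l==i]; print(lo,s[i,4],c[i].round(),np.median(P[:,2]),cv2.minEnclosingCircle(P[:,:2].astype(np.float32)),p[l==i].mean(0).round())
E
```

```text
3.0 [440.9185483  270.9727154  292.18989741] [3.14099058e+00 9.24124617e-05 2.41771260e-02] 49.690062859433745 [ 0.4   0.33  1.54 -0.    1.27  1.95]
61 133 [46. 11.] 64.28887869883286 ((592.7399291992188, 465.72418212890625), 15.923563003540039) [141. 148. 148.]
61 204 [478. 110.] 64.01926478590224 ((513.5515747070312, 58.241424560546875), 22.409772872924805) [84. 54. 35.]
61 626 [226. 132.] 64.20315401419234 ((488.3265075683594, 300.8863525390625), 13.807843208312988) [198. 207. 204.]
61 558 [289. 185.] 64.2105093623828 ((436.90771484375, 237.2167205810547), 13.921893119812012) [157. 166. 163.]
40 186 [61. 15.] 43.90882175449514 ((595.7445068359375, 465.2087707519531), 19.236663818359375) [129. 136. 138.]
40 662 [278.  62.] 44.294654921412416 ((555.5911865234375, 251.9159393310547), 13.822148323059082) [88. 90. 91.]
40 326 [495.  80.] 45.850481036439035 ((542.5281982421875, 32.70317840576172), 15.389524459838867) [ 98. 100.  98.]
40 72 [467. 109.] 46.65141115737829 ((513.9130859375, 57.97063446044922), 22.081697463989258) [84. 54. 34.]
40 82 [119. 112.] 43.972621853959126 ((504.53778076171875, 419.37548828125), 13.060820579528809) [106.  94. 148.]
40 308 [486. 142.] 45.995424340131436 ((485.25408935546875, 30.982440948486328), 15.764217376708984) [95. 96. 94.]
```

View pics/w2.png

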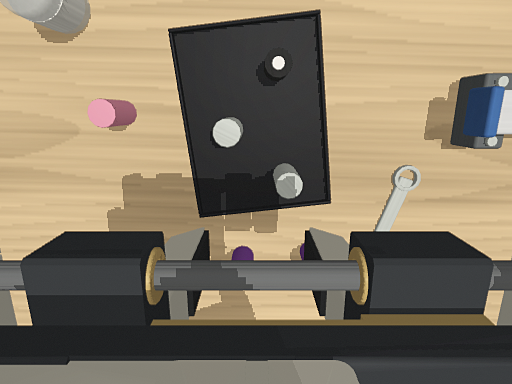

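Wrist view over the tray: slugs at (226,132) and (289,185), their tops at z 64, and the roller at (278,62) at z 44. I'll grasp slug B first.

{"name": "carry_out", "arguments": {
  "deltas": [
    [[25,-15,30,0],[48,-29,60,0],[48,-29,100,0],[48,-29,130,0],[48,-29,155,0],[48,-29,175,0],[48,-29,187,0],[48,-29,190,0],[48,-29,190,0],[48,-29,190,0]]
  ]
}}

```text
time: 4.05
tool_pos: [488.4, 302.8, 103.3]
tcp_rot: [-3.141, -0.002, 0.026]
contact_force: [-0.3, 0.2, -0.4]
grip_width: 49.5
```

{"name": "carry_out", "arguments": {
  "deltas": [
    [[0,0,0,0],[0,0,0,0],[0,0,0,0],[0,0,0,0],[0,0,0,0],[0,0,0,0]]
  ],
  "fingers": 10
}}

```text
time: 4.65
tool_pos: [487.9, 302.8, 102.5]
tcp_rot: [-3.141, -0.001, 0.026]
contact_force: [-0.4, -0.8, 3.7]
grip_width: 27.6
```

{"name": "carry_out", "arguments": {
  "deltas": [
    [[0,0,-20,0],[0,0,-55,0],[0,0,-95,0],[0,0,-130,0],[3,15,-150,0],[11,50,-160,0],[19,90,-160,0],[27,130,-160,0],[36,170,-160,0],[44,210,-160,0],[53,250,-160,0],[61,290,-160,0],[70,330,-160,0],[78,365,-160,0],[83,390,-160,0],[85,400,-160,0],[85,400,-160,0],[85,400,-160,0],[85,400,-160,0],[85,400,-160,0]]
  ]
}}

```text
time: 6.65
tool_pos: [583.0, -93.6, 262.3]
tcp_rot: [-3.141, 0.0, 0.028]
contact_force: [0.0, 0.5, -2.4]
grip_width: 27.2
```

```bash
python3 - <<'E'
from h import *
o=bot.get_obs(); print(o["time"],o["tool_pos"],o["tcp_rot"],o["grip_width"],o["dq"].round(3))
m=cam("wrist"); p,d=bot.capture("wrist"); np.savez("c_w3.npz",p=p,d=d,K=m[0],T=m[1]); cv2.imwrite("pics/w3.png",p)
o=bot.get_obs(); print(o["time"],o["tool_pos"])
E
```

```text
6.65 [583.01450089 -93.56325771 262.30450437] [-3.14142475e+00  1.05377578e-04  2.77297578e-02] 27.157343220081327 [-0.004  0.001 -0.003 -0.001 -0.002 -0.001]
6.7 [583.05653941 -93.77301384 262.35802523]
```

View pics/w3.png

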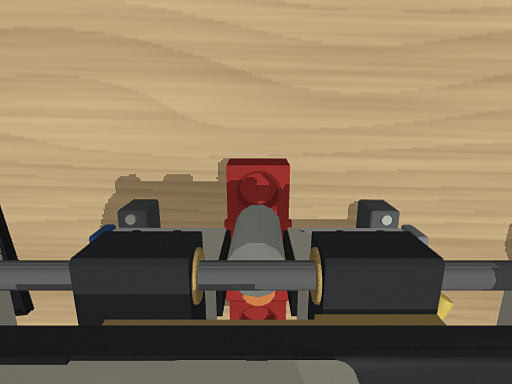

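Wrist view: the slug (258,240) hangs over the far pocket (258,185), lined up sideways. Correcting 1.3 mm, then lowering.

{"name": "carry_out", "arguments": {
  "deltas": [
    [[0,1.3,15,0],[0,1.3,40,0],[0,1.3,60,0],[0,1.3,70,0],[0,1.3,73,0],[0,1.3,73,0],[0,1.3,73,0]]
  ]
}}

```text
time: 7.4
tool_pos: [583.7, -96.2, 190.3]
tcp_rot: [3.141, -0.002, 0.026]
contact_force: [0.5, -0.2, -2.1]
grip_width: 27.5
```

{"name": "carry_out", "arguments": {
  "deltas": [
    [[0,0,5,0],[0,0,10,0],[0,0,15,0],[0,0,20,0],[0,0,25,0],[0,0,29,0],[0,0,32,0],[0,0,32,0],[0,0,32,0]]
  ]
}}

```text
time: 8.3
tool_pos: [583.3, -96.2, 157.3]
tcp_rot: [3.141, -0.0, 0.026]
contact_force: [0.6, -0.2, -1.5]
grip_width: 27.6
```

{"name": "carry_out", "arguments": {
  "deltas": [
    [[0,0,0,0],[0,0,0,0],[0,0,0,0],[0,0,0,0]]
  ],
  "fingers": 50
}}

```text
time: 8.7
tool_pos: [583.3, -96.2, 157.6]
tcp_rot: [3.141, -0.001, 0.026]
contact_force: [-0.1, 0.4, 0.1]
grip_width: 49.2
```

{"name": "carry_out", "arguments": {
  "deltas": [
    [[0,0,-25,0],[0,0,-60,0],[0,0,-100,0],[-12,-25,-120,0],[-25,-60,-120,0],[-38,-100,-120,0],[-51,-140,-120,0],[-64,-180,-120,0],[-77,-220,-120,0],[-90,-260,-120,0],[-103,-300,-120,0],[-118,-325,-120,0],[-133,-335,-120,0],[-138,-337,-120,0],[-138,-337,-120,0],[-138,-337,-120,0]]
  ]
}}

```text
time: 10.3
tool_pos: [437.1, 236.1, 277.4]
tcp_rot: [3.141, -0.001, 0.025]
contact_force: [-0.1, 0.9, -0.3]
grip_width: 50.0
```

```bash
python3 - <<'E'
from h import *
o=bot.get_obs(); print(o["time"],o["tool_pos"],o["tcp_rot"],o["grip_width"])
m=cam("wrist"); p,d=bot.capture("wrist"); C=cloud("wrist",d,m); z=C[...,2]
k,l,s,c=cv2.connectedComponentsWithStats(((z>61)&(z<67)&(d>0)).astype(np.uint8))
for i in range(1,k):
    if s[i,4]>100: print(s[i,4],c[i].round(),cv2.minEnclosingCircle(C[l==i][:,:2].astype(np.float32)))
p,d=bot.capture("side"); C=cloud("side",d); z=C[...,2]; mk=(z>90)&(abs(C[...,0]-583)<20)&(abs(C[...,1]+95)<20)&(d>0)
print("far slug top",np.percentile(z[mk],[50,90,98]),np.median(C[mk],0))
cv2.imwrite("pics/s1.png",cv2.resize(p[100:260,190:350],None,fx=3,fy=3))
E
```

```text
10.3 [437.07853335 236.13344571 277.35518761] [ 3.14127651e+00 -7.17846977e-04  2.48376478e-02] 49.98497050164412
198 [451. 107.] ((513.259765625, 57.409568786621094), 22.656240463256836)
618 [255. 184.] ((437.0625915527344, 237.4639892578125), 13.882991790771484)
far slug top [ 99.36266427 101.21023966 101.57975474] [590.01393066 -82.78424708  99.36266427]
```

View pics/s1.png

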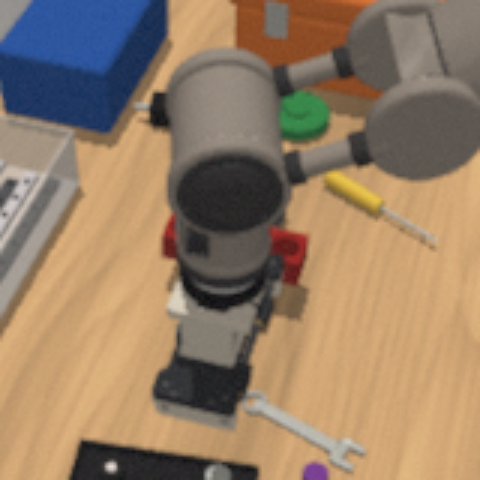

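The arm hides the carriage in this view (only the empty near pocket shows, at (290,245)), so I'll check the far slug later. Now slug A.

{"name": "carry_out", "arguments": {
  "deltas": [
    [[0,-1,25,0],[0,-1,65,0],[0,-1,105,0],[0,-1,140,0],[0,-1,162,0],[0,-1,173,0],[0,-1,175,0],[0,-1,175,0],[0,-1,175,0]]
  ]
}}

```text
time: 11.3
tool_pos: [437.3, 238.3, 103.4]
tcp_rot: [-3.141, -0.002, 0.026]
contact_force: [-0.0, 0.2, 0.5]
grip_width: 50.0
```

{"name": "carry_out", "arguments": {
  "deltas": [
    [[0,0,0,0],[0,0,0,0],[0,0,0,0],[0,0,0,0],[0,0,0,0],[0,0,0,0]]
  ],
  "fingers": 10
}}

```text
time: 11.9
tool_pos: [436.6, 238.1, 102.5]
tcp_rot: [-3.142, -0.001, 0.026]
contact_force: [-1.1, -0.3, 4.8]
grip_width: 27.5
```

{"name": "carry_out", "arguments": {
  "deltas": [
    [[0,0,-20,0],[0,0,-55,0],[0,0,-95,0],[0,0,-130,0],[0,15,-150,0],[1,50,-160,0],[2,90,-160,0],[3,130,-160,0],[4,170,-160,0],[5,210,-160,0],[6,250,-160,0],[7,290,-160,0],[8,320,-160,0],[8,333,-160,0],[8,337,-160,0],[8,337,-160,0],[8,337,-160,0],[8,337,-160,0]]
  ]
}}

```text
time: 13.7
tool_pos: [453.1, -97.4, 262.2]
tcp_rot: [-3.141, 0.0, 0.028]
contact_force: [1.2, 0.8, -1.7]
grip_width: 27.0
```

```bash
python3 - <<'E'
from h import *
for i in range(2):
    o=bot.get_obs(); print(o["time"],o["tool_pos"],o["tcp_rot"],o["grip_width"])
    m=cam("wrist"); p,d=bot.capture("wrist")
C=cloud("wrist",d,m); z=C[...,2]
for x,y in((583,-95),(518,-96.6)):
    mk=(z>95)&(abs(C[...,0]-x)<22)&(abs(C[...,1]-y)<22)&(d>0)
    t=mk&(z>np.percentile(z[mk],95)-4) if mk.any() else mk
    print(x,mk.sum(),np.percentile(z[mk],[50,95]) if mk.any() else 0, cv2.minEnclosingCircle(C[t][:,:2].astype(np.float32)) if t.any() else 0)
cv2.imwrite("pics/w4.png",p)
E
```

```text
13.7 [453.14778212 -97.36741653 262.18423451] [-3.14129131e+00  1.94008237e-04  2.77398561e-02] 26.961790862009604
13.75 [453.19112873 -97.49714357 262.23300385] [-3.14145806e+00  3.71647041e-05  2.77636088e-02] 27.499333582747497
583 1498 [115.03621262 116.37181847] ((583.3062744140625, -96.17057037353516), 13.974403381347656)
518 1339 [133.30416952 134.37864381] ((517.8209838867188, -96.63748931884766), 13.85676097869873)
```

View pics/w4.png

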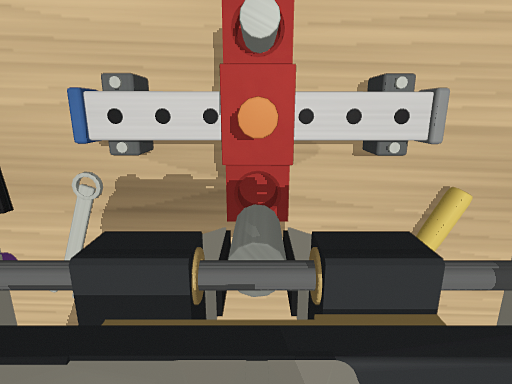

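The far slug (260,18) stands upright and seated with its top at z 115. The held slug (257,240) hangs over the near pocket (257,187). Lowering.

{"name": "carry_out", "arguments": {
  "deltas": [
    [[0,0,15,0],[0,0,40,0],[0,0,60,0],[0,0,70,0],[0,0,73,0],[0,0,73,0],[0,0,73,0]]
  ]
}}

```text
time: 14.5
tool_pos: [453.8, -98.7, 190.1]
tcp_rot: [3.141, -0.002, 0.026]
contact_force: [-0.1, -0.2, -2.5]
grip_width: 27.7
```

{"name": "carry_out", "arguments": {
  "deltas": [
    [[0,0,5,0],[0,0,10,0],[0,0,15,0],[0,0,20,0],[0,0,25,0],[0,0,29,0],[0,0,32,0],[0,0,32,0],[0,0,32,0]]
  ]
}}

```text
time: 15.4
tool_pos: [453.3, -98.6, 157.2]
tcp_rot: [3.141, -0.0, 0.026]
contact_force: [-0.1, -0.3, -2.5]
grip_width: 27.3
```

{"name": "carry_out", "arguments": {
  "deltas": [
    [[0,0,0,0],[0,0,0,0],[0,0,0,0],[0,0,0,0]]
  ],
  "fingers": 50
}}

```text
time: 15.8
tool_pos: [453.4, -98.6, 157.5]
tcp_rot: [3.141, -0.001, 0.026]
contact_force: [-0.2, 0.6, -0.1]
grip_width: 49.3
```

{"name": "carry_out", "arguments": {
  "deltas": [
    [[0,0,-20,0],[0,0,-50,0],[0,0,-80,0],[15,0,-90,0],[40,0,-90,0],[60,0,-90,0],[65,0,-90,0],[65,0,-90,0],[65,0,-90,0]]
  ]
}}

```text
time: 16.7
tool_pos: [517.3, -96.7, 246.9]
tcp_rot: [-3.141, 0.001, 0.026]
contact_force: [0.7, -0.5, -0.7]
grip_width: 50.1
```

```bash
python3 - <<'E'
from h import *
o=bot.get_obs(); print(o["time"],o["tool_pos"],o["tcp_rot"],o["grip_width"])
p,d=bot.capture("scene"); C=cloud("scene",d); z=C[...,2]
q,e=bot.capture("side"); D=cloud("side",e)
for n,C,d in(("scene",C,d),("side",D,e)):
    z=C[...,2]
    for x,y in((583,-96),(453,-98)):
        mk=(z>90)&(z<125)&(abs(C[...,0]-x)<18)&(abs(C[...,1]-y)<18)&(d>0)
        print(n,x,mk.sum(),np.percentile(z[mk],[50,95]) if mk.any() else 0)
cv2.imwrite("pics/s2.png",np.hstack([cv2.resize(i,None,fx=4,fy=4) for i in(p[130:230,180:280],q[130:230,220:320])]))
E
```

```text
16.7 [517.33772569 -96.74364126 246.91803818] [-3.14134042e+00  1.27968355e-03  2.62015007e-02] 50.147644932297666
scene 583 116 [108.53854733 117.27209351]
scene 453 93 [108.47676445 116.97152434]
side 583 61 [110.95167118 116.0363759 ]
side 453 59 [112.77588567 118.03173493]
```

View pics/s2.png

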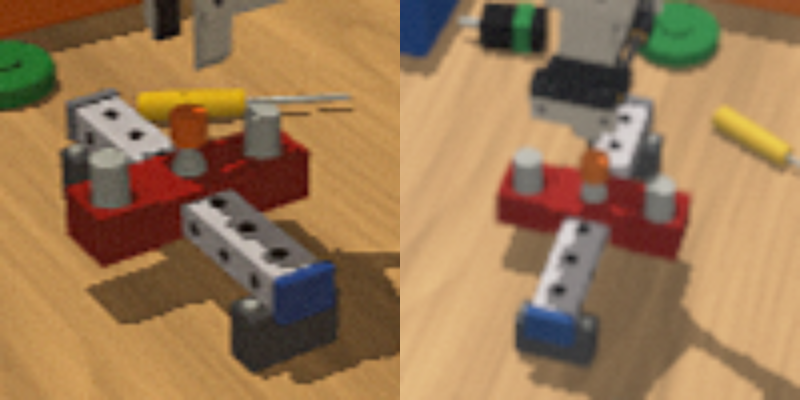

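Both crops show the two slugs seated upright, one on each side of the orange knob (scene crop at (110,180) and (263,130)); their tops measure about 116. Now I'll grip the knob.

{"name": "carry_out", "arguments": {
  "deltas": [
    [[0.5,0,20,0],[0.5,0,45,0],[0.5,0,65,0],[0.5,0,75,0],[0.5,0,78,0],[0.5,0,78,0],[0.5,0,78,0]]
  ]
}}

```text
time: 17.5
tool_pos: [519.1, -97.1, 170.2]
tcp_rot: [3.141, -0.002, 0.026]
contact_force: [-0.2, -0.0, -0.3]
grip_width: 50.1
```

{"name": "carry_out", "arguments": {
  "deltas": [
    [[0,0,0,0],[0,0,0,0],[0,0,0,0],[0,0,0,0],[0,0,0,0],[0,0,0,0]]
  ],
  "fingers": 10
}}

```text
time: 18.1
tool_pos: [518.8, -96.8, 169.3]
tcp_rot: [3.142, -0.0, 0.026]
contact_force: [0.3, 1.1, 1.2]
grip_width: 27.4
```

{"name": "carry_out", "arguments": {
  "deltas": [
    [[0,0,-2,0],[0,0,-4,0],[0,0,-6,0],[0,0,-8,0],[0,0,-10,0],[0,0,-11.5,0],[0,0,-11.5,0],[0,0,-11.5,0],[0,0,-11.5,0]]
  ]
}}

```text
time: 19.0
tool_pos: [518.7, -96.8, 180.5]
tcp_rot: [-3.141, 0.0, 0.026]
contact_force: [3.9, 1.4, -8.4]
grip_width: 27.2
```

The pull force of 8.4 N matches the spring at about 11.3 mm. Sliding now.

{"name": "carry_out", "arguments": {
  "deltas": [
    [[0,-2,0,0],[0,-5,0,0],[0,-8,0,0],[0,-11,0,0],[0,-14,0,0],[0,-17,0,0],[0,-20,0,0],[0,-23,0,0],[0,-26,0,0],[0,-29,0,0],[0,-32,0,0],[0,-35,0,0],[0,-38,0,0],[0,-40,0,0],[0,-40,0,0],[0,-40,0,0],[0,-40,0,0]]
  ]
}}

```text
time: 20.7
tool_pos: [517.6, -56.4, 180.6]
tcp_rot: [-3.141, 0.0, 0.026]
contact_force: [4.3, 1.9, -8.1]
grip_width: 27.2
```

```bash
python3 - <<'E'
from h import *
o=bot.get_obs(); print(o["time"],o["tool_pos"],o["tcp_rot"],o["grip_width"],o["contact_force"])
m=cam("wrist"); p,d=bot.capture("wrist"); cv2.imwrite("pics/w5.png",p)
C=cloud("wrist",d,m); z=C[...,2]
mk=(z>111)&(z<119)&(abs(C[...,0]-582)<22)&(abs(C[...,1]+56)<30)&(d>0)
print("far slug",mk.sum(),cv2.minEnclosingCircle(C[mk][:,:2].astype(np.float32)))
H,S,V=cv2.split(cv2.cvtColor(p,cv2.COLOR_BGR2HSV)); r=((H<6)|(H>172))&(S>130)&(z>80)&(z<90)&(C[...,0]>560)
print("block",cv2.minAreaRect(C[r][:,:2].astype(np.float32)))
for n in("scene","side"):
    p,d=bot.capture(n); C=cloud(n,d); z=C[...,2]; H,S,V=cv2.split(cv2.cvtColor(p,cv2.COLOR_BGR2HSV))
    r=((H<6)|(H>172))&(S>130)&(z>82)&(z<89)&(C[...,0]>400)&(C[...,0]<630)&(abs(C[...,1]+57)<60); print(n,r.sum(),C[r].min(0)[:2],C[r].max(0)[:2])
    k=(H>=3)&(H<16)&(S>150)&(z>100)&(abs(C[...,0]-517)<25)&(abs(C[...,1]+57)<50)
    print("knob",k.sum(),C[k].min(0),C[k].max(0)) if k.any() else 0
E
```

```text
20.7 [517.62313405 -56.43329217 180.64781664] [-3.14072231e+00  7.37256361e-05  2.59486776e-02] 27.20651692513962 [ 4.32193096  1.91381162 -8.07899946]
far slug 2621 ((582.5670776367188, -56.15043640136719), 13.91506576538086)
block ((582.7354736328125, -54.744178771972656), (46.69838333129883, 53.95527267456055), 1.3640104532241821)
scene 430 [427.64001682 -88.00096453] [609.22860008 -24.45296207]
knob 60 [505.58206824 -84.4448912  122.45108083] [540.77107034 -18.86756544 308.19150498]
side 234 [424.83117098 -84.8301963 ] [604.90994445 -21.77322999]
```

The carriage has moved 40.0 mm by the slug and 40.4 mm by the TCP. I'll let the pin in and check the force.

{"name": "carry_out", "arguments": {
  "deltas": [
    [[0,0,2,0],[0,0,4,0],[0,0,6,0],[0,0,8,0],[0,0,10,0],[0,0,11,0],[0,0,11,0],[0,0,11,0]]
  ]
}}

```text
time: 21.65
tool_pos: [517.7, -56.9, 169.9]
tcp_rot: [3.141, -0.0, 0.026]
contact_force: [1.8, 3.1, -0.5]
grip_width: 27.4
```

The force is near zero at the rest height, so the pin is in the hole. Pressing down.

{"name": "carry_out", "arguments": {
  "deltas": [
    [[0,0,1,0],[0,0,2,0],[0,0,3,0],[0,0,4,0],[0,0,5,0],[0,0,6,0],[0,0,6,0],[0,0,6,0]]
  ]
}}

```text
time: 22.45
tool_pos: [517.8, -57.1, 165.3]
tcp_rot: [3.141, -0.001, 0.026]
contact_force: [-2.7, 2.2, 15.6]
grip_width: 27.4
```

```bash
python3 - <<'E'
from h import *
o=bot.get_obs(); print(o["time"],o["tool_pos"],o["contact_force"])
I=[]
for n,s in(("wrist",None),("scene",(slice(130,230),slice(180,280))),("side",(slice(130,230),slice(220,320)))):
    m=cam(n); p,d=bot.capture(n); C=cloud(n,d,m); z=C[...,2]; H,S,V=cv2.split(cv2.cvtColor(p,cv2.COLOR_BGR2HSV))
    k=(H>=5)&(H<18)&(S>170)&(z>95)&(z<145)&(abs(C[...,0]-517)<20)&(abs(C[...,1]+57)<25)&(d>0)
    if k.any():
        v,u=np.nonzero(k); print(n,k.sum(),u.mean(),v.mean(),np.percentile(z[k],[2,50,98]),np.median(C[k],0))
    if s is None:
        mk=(z>111)&(z<119)&(abs(C[...,0]-582)<22)&(abs(C[...,1]+56)<30)&(d>0); print(cv2.minEnclosingCircle(C[mk][:,:2].astype(np.float32)))
        I.append(cv2.resize(p,(400,300)))
    else: I.append(cv2.resize(p[s],(300,300),interpolation=cv2.INTER_CUBIC))
cv2.imwrite("pics/f1.png",cv2.resize(np.hstack(I),(800,240)) if 0 else np.vstack([np.hstack(I[1:]),cv2.copyMakeBorder(I[0],0,0,0,200,0)]))
E
```

```text
22.45 [517.76783723 -57.1203915  165.29491366] [-2.70058534  2.15137856 15.59657549]
wrist 1654 256.2418379685611 256.5332527206771 [109.119326   127.61216505 130.15276993] [526.79069422 -56.91094505 127.61216505]
((582.4627075195312, -56.84117126464844), 13.926745414733887)
scene 40 230.7 168.025 [109.13601062 123.81272163 130.87744408] [528.92762227 -54.27681001 123.81272163]
```

View pics/f1.png

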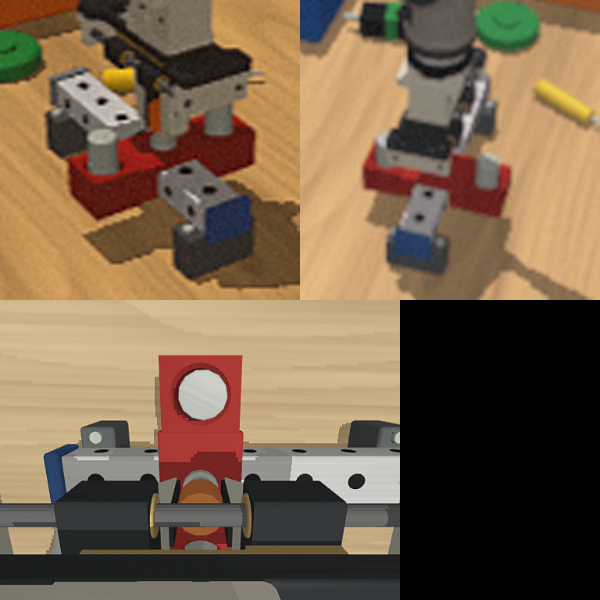

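In the crops the carriage has moved one hole, both slugs are seated, and the jaws hold the knob at (200,510). I'll press 1 mm more to confirm it's on the hard stop.

{"name": "carry_out", "arguments": {
  "deltas": [
    [[0,0,0.5,0],[0,0,1,0],[0,0,1,0],[0,0,1,0],[0,0,1,0]]
  ]
}}

```text
time: 23.1
tool_pos: [517.8, -57.2, 165.2]
tcp_rot: [3.14, -0.002, 0.026]
contact_force: [-5.5, 3.4, 23.4]
grip_width: 27.2
```

```bash
python3 - <<'E'
from h import *
o=bot.get_obs(); print(o["time"],o["tool_pos"],o["contact_force"])
m=cam("wrist"); p,d=bot.capture("wrist"); C=cloud("wrist",d,m); z=C[...,2]; H,S,V=cv2.split(cv2.cvtColor(p,cv2.COLOR_BGR2HSV))
k=(H>=5)&(H<18)&(S>150)&(z>120)&(abs(C[...,0]-517)<20)&(abs(C[...,1]+57)<20)&(d>0)
print(np.histogram(z[k],bins=np.arange(120,137)))
t=k&(z>126.5); print(C[t].min(0),C[t].max(0))
E
```

```text
23.1 [517.82426223 -57.21312213 165.22526458] [-5.54384498  3.43051156 23.35113563]
(array([ 45,  46,  36,  52,  46,  51,  42, 107, 370, 402,  54,   0,   0,
         0,   0,   0]), array([120, 121, 122, 123, 124, 125, 126, 127, 128, 129, 130, 131, 132,
       133, 134, 135, 136]))
[502.42764744 -68.92754842 126.5075254 ] [530.93210954 -45.4660077  130.94132005]
```

Hard stop confirmed: force rose 8 N for 0.1 mm of travel, and the knob top is at z 129, as it should be when fully down. Handing in.

```bash
python3 -c "
from plant import bot
print(bot.close_job()); o=bot.get_obs(); print(o['time'],o['tool_pos'],o['contact_force'])"
```

```text
the job is handed in; nothing more can be done
None
the job is handed in; nothing more can be done
```

I put one steel slug in each carriage pocket, pulled the knob up, slid the carriage one hole towards the blue end and let the pin in. I handed the job in at about 23 s with the knob gripped and pressed down.

- **Slugs:** both stand upright with their tops at about z 115–116, which matches fully seated.
- **Carriage:** it moved 39.3 mm by the far slug. The TCP moved about 40.4 mm during the slide. Both are within the slack of the pin in its hole.
- **Pin:** the force fell to about zero at the spring's rest height, so the pin went into the hole rather than riding on the rail.
- **Knob:** its top is at z 129, where it should be when fully down. Pressing 1 mm more raised the force from 15.6 to 23.4 N for only 0.1 mm of travel, so it is on its hard stop.
- **Disagreement:** the final TCP height was about 1 mm above what I expected from the knob's rest height. I put it down to slight slip in the grip or arm give, since the knob height and the hard stop both agree.
- **Not checked:** I took no last measurement of the roller or the other bystanders. No move was aimed at them and no unexpected contact force showed.

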